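# Return a bend-check template to its rack

### The job

The wires have been checked. Take the tall steel template with the single narrow tab in the middle of its top edge off the leaning stand, and put it away in the one free slot of the slotted rack: standing on edge, tab upward, right down on the floor of the slot and roughly centred along it. Leave the forked template where it is in the stand.

Things in the scene. Friction and masses are not known exactly. Their poses are not given: they have to be found in the camera images.
- tab_mid (a point): Centre, half-way up, of the steel template to put away: 8 mm thick (x), 60 wide (y), 130 tall (z, towards the tab), 0.13 to 0.23 kg. Above 93 mm from its foot only a central tab 26 wide is left. Starts leaning back 12 degrees (to +x) in one of two seats of a low fixed stand, held by its weight; more than 55 mm from its foot both faces are free to pinch.
- fork_mid (a point): Centre of the other tall template, which stays in the other seat: same size, axes and lean, but its top is a fork, two prongs 21 mm wide with an 18 mm gap. Seats are 100 mm apart along the plates' width. The dark steel stand has a back panel 55 mm high behind (+x of) the plates and a 7 mm front lip.
- free_slot (a point): Middle of the free slot's floor, on a black rubber strip that lies in this slot only, 8 mm above the table. x along the slot, y across it (the normal of a plate standing in it), z up. The slot is 70 mm long, open-ended, 11 mm wide up to 22 mm above here, then flares to 33 mm at 36 mm. A template fully home has its centre 65 mm above here; its faces may look either way.
- rack: Fixed rack: grey base 90 x 204 x 6 mm with three parallel aluminium slots 70 mm apart, along the rack's x; origin under its middle on the table. Which slot is free varies; the other two hold short templates 60 mm wide, 8 thick, rising 67 mm above the table. A template held above its middle keeps the fingers above the rack and the short ones.

How it is judged:
At the end, for the whole second after the job is handed in: The tabbed template stands released and at rest in the free slot, tab up: centre within 25 mm of the slot's seen from above and at most 71 mm over its floor (home is 65), within 11 degrees of upright and 14 degrees of the slot's line; the forked one is within 25 mm of its start (horizontal distance between tab_mid and free_slot below 0.025 m and z of tab_mid in the frame of free_slot below 0.071 m and angle between tab_mid's own z axis and vertical below 0.2 rad and angle between the x axis of tab_mid and the y axis of free_slot, either way round below 0.25 rad and linear speed of tab below 0.02 m/s and distance of fork_mid from where it was at the start of the episode below 0.025 m); the robot touches nothing.
It fails at once if the forked template is moved more than 40 mm (distance of fork_mid from where it was at the start of the episode above 0.04 m).
It also fails if it takes over 38 s, if anything falls off the work surface, if the arm or the gripper's body presses on something with over 40 N, if the wrist force passes 120 N, or if a joint passes its speed limit or range.

### The arm

A 6-joint arm with a two-finger parallel gripper is mounted at the origin on a cart in front of the work surface, level with it; the furniture and walls round the work are solid. World frame = base frame: x ahead of the robot, y to its left, z up, the work surface at z = 0. Lengths are in m, angles in rad, forces in N, time in s.
With the tool pointing down it reaches from about 0.3 to 0.875 m from the base axis. Payload 6.4 kg.
Tool frame: the origin (TCP) lies at the very end of the fingers, on their centre line; the grasp point (between the pads) lies manip.hold_point_z behind it (manip.hold_point_z is the distance from the TCP to the grasp point, in m); z points along the fingers, y is the line along which they close (so a half turn about z gives the same grasp; the last joint's range is limited). The gripper opens to 85 mm and grips with 20 to 120 N. Pads are 22 mm wide; open, the fingers measure 114 mm over their backs; the gripper's body (76 mm by 85 mm) begins 54 mm behind the grasp point. The pads swing forward as they close: fully open they stand 13 mm farther back than shut.
Start: joints at [-1.515, 0.181, 1.607, -0, 1.354, -0.206], TCP at [0.149, -0.555, 0.195] pointing down, gripper open.
Joint ranges: [-2.99, 2.99], [-0.89, 2.07], [0.3, 2.58], [-1.14, 4.28], [0, 2.63], [-3.12, 3.12]. Speed limits (rad/s): [2.57, 2.57, 3.01, 3.14, 3.14, 3.14].

### API

Orientations are given as a unit quaternion [x, y, z, w].
In Python, from cell import manip gives the robot as it stands.
- The arm moves only by the shell command python3 -m handwheel 'ROWS' [OPENING]. ROWS is JSON, a list of rows, each an object with "travel": the shift along the tool's x, y, z in m, a list of three; "dr": the turn, a rotation vector about the tool's x, y, z in rad, a list of three. In form: [{"travel": [dx, dy, dz], "dr": [rx, ry, rz]}, ...]. A call has 1 to 12 rows; each row is the pose to reach, as a shift and turn from the pose commanded when the call began, along the tool's axes at that moment; what a row does not reach only later rows make up. A row lasts 1/12 s, in which the tool goes at most 41.7 mm and 7.16 degrees, less where a joint would pass 70% of its speed; a pose out of reach is approached as far as the arm can. A call with a gripper value outside its range is refused whole. OPENING is the opening, from 0 (shut) to 1 (fully open), set as the call begins (- or left out, the last holds). The fingers move at their own pace and stop on an object; the grip force is fixed at half the most. Time passes only in rows, so rows that repeat a pose let the fingers close. It gives the time, the measured TCP pose, the force, the opening and the grip force at its end, in the units of the state.
- manip.get_obs(): the state, without advancing time (a new reading comes with each control period).
- manip.snapshot(name): name is "scene" or "top"; returns the picture (480x640x3 uint8, red, green, blue); there is no depth.
- manip.camera_params(name): a dict with "mtx" (3x3 intrinsics, pixels), "cam_to_world" (4x4, takes a point from camera to world coordinates). Camera axes: x right, y up, looking along -z (the intrinsics and any distortion apply to the point x, -y, -z); pixel columns grow to the right and rows downward; lengths in m; the calibration is good to about 2 mm. A picture is of the moment at which its call begins. camera_params takes no time and is no camera call.
- manip.job_done(): hands the job in; it is judged then, once.
The state is a dict: "clock": time; "joint_positions": joint angles; "dq": joint speeds; "joint_torque": joint torques, N m; "eef_pos": TCP position; "tool_rot": TCP orientation; "force": force on the tool from outside, world axes, zero at the start; "wrist_torque": the same for the moment, N m; "finger_gap": finger opening in m; "finger_force": force on a finger pad.
Only numpy, scipy, OpenCV 4.12 (cv2) and the standard library are available. Lean on these libraries where they do the work, as an engineer would, in place of code of your own. Each camera call takes 0.05 s, during which the arm holds its last target. There are 200 camera calls.

## Working session

There is one attempt and no reset: what is moved stays moved. The work goes in short steps, Python scripts to look and compute and a shell command to move; the robot and the scene stay as the last step left them, time stands still between calls to the robot, and variables do not carry over. Pictures are saved under pics/ and viewed, at most 10 in all, crops included, and the job is handed in when it is done.

```bash
mkdir -p pics; python3 - <<'E'
from cell import manip
import cv2,numpy as np
np.set_printoptions(precision=4,suppress=True)
for n in("scene","top"):
    p=manip.camera_params(n);print(n,p["mtx"],p["cam_to_world"],[k for k in p])
    cv2.imwrite(f"pics/{n}0.png",manip.snapshot(n)[:,:,::-1])
o=manip.get_obs();print(o,manip.hold_point_z)
E
```

```text
scene [[602.0976   0.     329.4784]
 [  0.     602.0976 240.6861]
 [  0.       0.       1.    ]] [[-0.6462  0.4877 -0.5871 -0.1831]
 [-0.7632 -0.4065  0.5023  0.6549]
 [ 0.0063  0.7726  0.6349  0.8129]
 [ 0.      0.      0.      1.    ]] ['mtx', 'cam_to_world']
top [[477.0086   0.     317.6588]
 [  0.     477.0086 237.8011]
 [  0.       0.       1.    ]] [[ 0.0084  0.997  -0.0775  0.419 ]
 [-1.      0.0084 -0.0006  0.0746]
 [ 0.0001  0.0775  0.997   0.9449]
 [ 0.      0.      0.      1.    ]] ['mtx', 'cam_to_world']
{'clock': 0.1, 'joint_positions': array([-1.5153,  0.1815,  1.6079,  0.    ,  1.3538, -0.2063]), 'dq': array([-0.0002, -0.0017, -0.0019, -0.0032,  0.0022, -0.0003]), 'joint_torque': array([  0.0002, -44.5875, -35.2239,  -0.0003,   0.0042,  -0.    ]), 'eef_pos': array([ 0.1488, -0.5549,  0.1947]), 'tool_rot': array([ 0.9914,  0.1305,  0.0001, -0.0008]), 'force': array([ 0.586 ,  0.0513, -0.2   ]), 'wrist_torque': array([ 0.0174, -0.0193,  0.0124]), 'finger_force': 0.0, 'finger_gap': 0.08524719089250657} 0.0187
```

View pics/scene0.png

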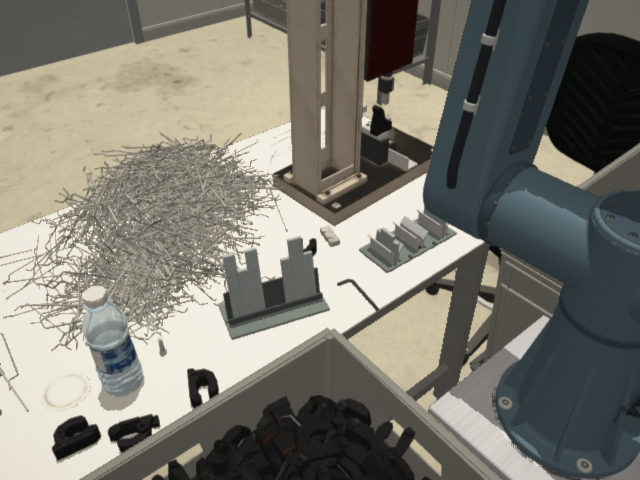

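View pics/top0.png

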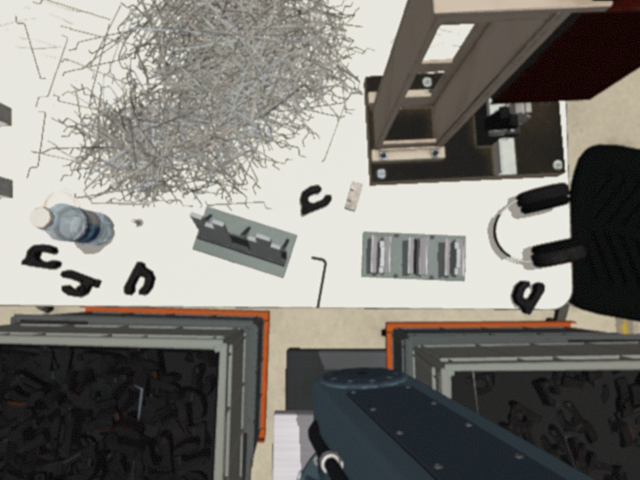

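```bash
python3 - <<'E'
import cv2,numpy as np
s=cv2.imread("pics/scene0.png");t=cv2.imread("pics/top0.png")
def c(im,x,y,w,h,k=6):
    r=cv2.resize(im[y:y+h,x:x+w],None,fx=k,fy=k,interpolation=cv2.INTER_CUBIC)
    for i in range(0,w):
        if (x+i)%10==0: cv2.line(r,(i*k,0),(i*k,5),(0,0,255),1);(x+i)%20==0 and cv2.putText(r,str(x+i),(i*k,15),0,.35,(0,0,255),1)
    for j in range(0,h):
        if (y+j)%10==0: cv2.line(r,(0,j*k),(5,j*k),(0,0,255),1);cv2.putText(r,str(y+j),(6,j*k+4),0,.35,(0,0,255),1)
    return r
cv2.imwrite("pics/c1.png",np.vstack([c(s,215,230,120,50),c(s,215,280,120,50)]))
a=c(t,185,200,115,80);
b=c(t,355,225,115,65)
cv2.imwrite("pics/c2.png",a);cv2.imwrite("pics/c3.png",b);cv2.imwrite("pics/c4.png",c(s,355,200,110,75,7))
E
```

```text
(no output)
```

View pics/c1.png

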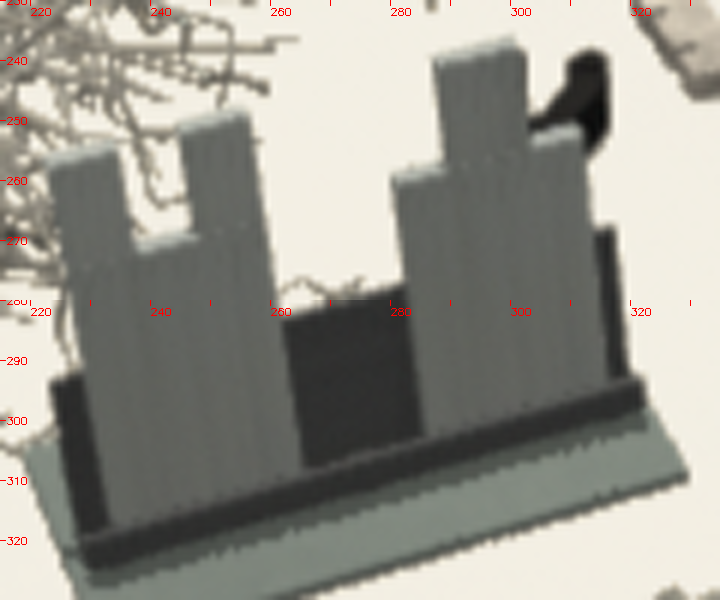

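View pics/c2.png

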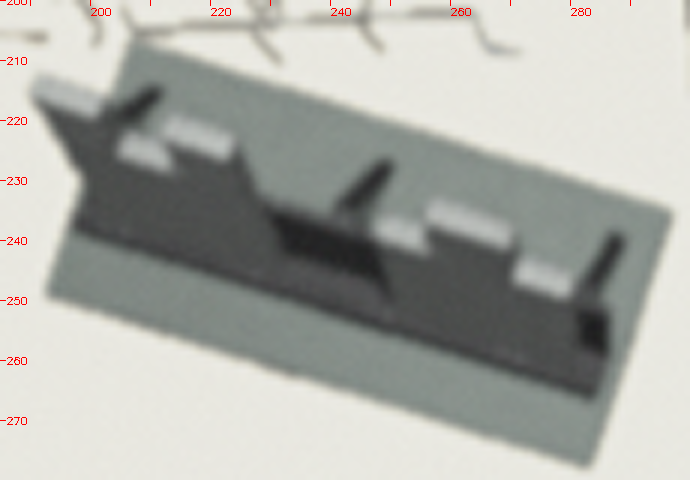

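View pics/c3.png

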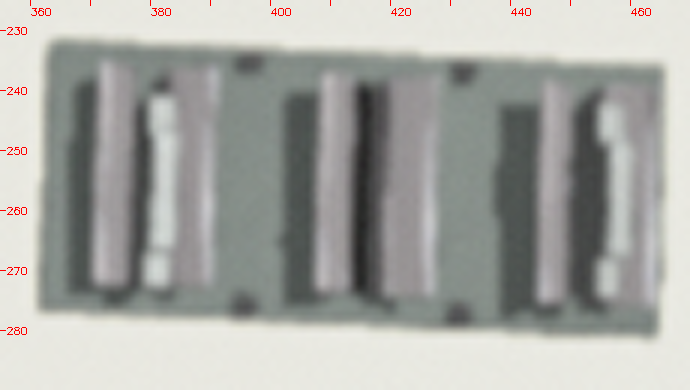

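View pics/c4.png

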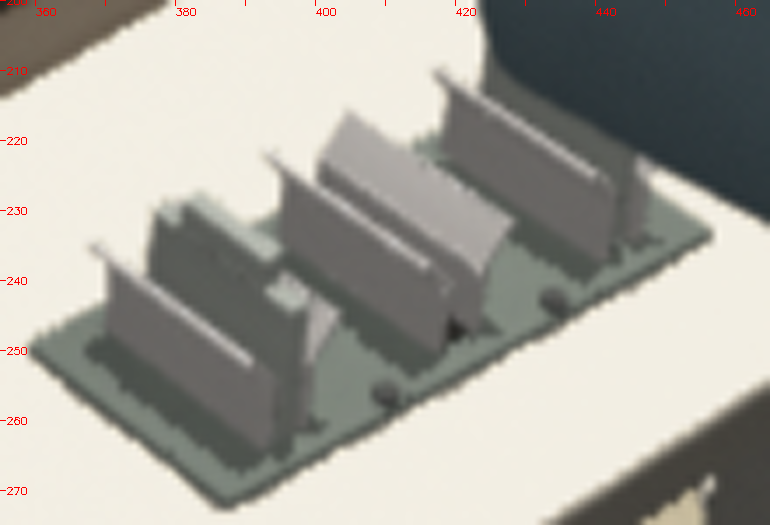

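```bash
cat > h.py <<'E'
from cell import manip
import numpy as np
np.set_printoptions(precision=4,suppress=True)
P={n:manip.camera_params(n) for n in("scene","top")}
def ray(n,u,v):
    p=P[n];K=np.array(p["mtx"]);T=np.array(p["cam_to_world"])
    d=np.linalg.inv(K)@[u,v,1];d=T[:3,:3]@(d*[1,-1,-1]);return T[:3,3],d/np.linalg.norm(d)
def tri(a,b):
    c,d=ray("scene",*a);e,f=ray("top",*b)
    s=np.linalg.lstsq(np.c_[d,-f],e-c,rcond=None)[0]
    p,q=c+s[0]*d,e+s[1]*f;return (p+q)/2,np.linalg.norm(p-q)
def pl(n,uv,z):
    c,d=ray(n,*uv);return c+d*(z-c[2])/d[2]
E
python3 - <<'E'
from h import *
for k,a,b in [("tabL",(287.7,241.3),(256.3,236.7)),("tabR",(302.7,238.3),(270,240.8)),("shL",(280.3,260.3),(247.5,240)),("shR",(312.2,252.2),(280.3,249.5)),
 ("forkL",(223.3,257.5),(190.5,215)),("forkR",(256.5,249),(223,226.5)),("strip-end",(420,247.1),(415.8,275.5)),
 ("flareNE",(404.5,216.0),(425.3,237.5)),("flareSE",(427.5,231),(425,273)),("baseNW",(358.5,250),(363.3,231.7)),("baseSW",(387.5,272.5),(361.7,276.3))]: print(k,*tri(a,b))
c=[pl("top",p,.006) for p in((363.3,231.7),(465.5,235.8),(464.5,280.8),(361.7,276.3))]
print(np.array(c),np.mean(c,0))
for p in((415.3,239.2),(415.8,275.2)):print("strip",pl("top",p,.008))
E
```

```text
tabL [0.4833 0.1797 0.1407] 0.002272475903802974
tabR [0.4752 0.1551 0.14  ] 0.001646300623719821
shL [0.4801 0.1995 0.1095] 0.003167425047988052
shR [0.4635 0.1412 0.1075] 0.001778149145368706
forkL [0.5185 0.291  0.1417] 0.0002538695695792349
forkR [0.4995 0.2355 0.1428] 0.0009034396347908567
strip-end [ 0.4218 -0.115   0.009 ] 0.006689966462747431
flareNE [ 0.4909 -0.1297  0.0425] 0.001741204858013584
flareSE [ 0.4237 -0.1283  0.0436] 0.0015852878985260894
baseNW [ 0.5057 -0.0151  0.0004] 0.0010461463231390311
baseSW [ 0.4171 -0.0122  0.0008] 0.00044910428565612075
[[ 0.5049 -0.0149  0.006 ]
 [ 0.4984 -0.2168  0.006 ]
 [ 0.4099 -0.2134  0.006 ]
 [ 0.417  -0.0119  0.006 ]] [ 0.4575 -0.1143  0.006 ]
strip [ 0.4907 -0.1172  0.008 ]
strip [ 0.42   -0.1176  0.008 ]
```

```bash
cat >> h.py <<'E'
from scipy.spatial.transform import Rotation as R
def pose(y,z):
    y,z=np.array(y,float),np.array(z,float);z/=np.linalg.norm(z);y-=z*(y@z);y/=np.linalg.norm(y)
    return R.from_matrix(np.c_[np.cross(y,z),y,z])
def go(p,r,show=True):
    o=manip.get_obs();r0=R.from_quat(o["tool_rot"])
    print("at",o["clock"],o["eef_pos"],"travel",r0.inv().apply(np.array(p)-o["eef_pos"]),"dr",(r0.inv()*r).as_rotvec())
a=np.radians(17.2);l=np.radians(12)
n=np.array([np.cos(a),-np.sin(a),0]);u=np.sin(l)*n+np.cos(l)*np.array([0,0,1]);nn=np.cos(l)*n-np.sin(l)*np.array([0,0,1])
G=np.array([.4793,.1674,.142])+.004*nn-.064*u
RG=pose(nn,-u)
E
python3 -m handwheel '[{"travel":[0,0,-0.04],"dr":[0,0,0]},{"travel":[0,0,-0.08],"dr":[0,0,0]},{"travel":[0,0,-0.12],"dr":[0,0,0]},{"travel":[0,0,-0.15],"dr":[0,0,0]},{"travel":[0,0,-0.15],"dr":[0,0,0]}]' 0.5
python3 -c "
from h import *
go(G+.14*u,RG);print(G,manip.get_obs()['finger_gap'])"
```

```text
clock: 0.52
eef_pos: [0.149, -0.5581, 0.3535]
tool_rot: [0.991, 0.131, -0.0, 0.006]
force: [-0.2, -0.3, 0.8]
finger_gap: 0.0429
finger_force: 0.0
at 0.5167 [ 0.149  -0.5581  0.3535] travel [ 0.5239 -0.6064  0.1296] dr [ 0.2009 -0.0974 -1.0059]
[0.4703 0.1702 0.0786] 0.04294689260636164
```

```bash
R='{"travel":[0.52,-0.605,0.0],"dr":[0.2,-0.097,-1.006]}'
python3 -m handwheel '[{"travel":[0.52,-0.605,0.0],"dr":[0.2,-0.097,-1.006]},{"travel":[0.52,-0.605,0.0],"dr":[0.2,-0.097,-1.006]},{"travel":[0.52,-0.605,0.0],"dr":[0.2,-0.097,-1.006]},{"travel":[0.52,-0.605,0.0],"dr":[0.2,-0.097,-1.006]},{"travel":[0.52,-0.605,0.0],"dr":[0.2,-0.097,-1.006]},{"travel":[0.52,-0.605,0.0],"dr":[0.2,-0.097,-1.006]},{"travel":[0.52,-0.605,0.0],"dr":[0.2,-0.097,-1.006]},{"travel":[0.52,-0.605,0.0],"dr":[0.2,-0.097,-1.006]},{"travel":[0.52,-0.605,0.0],"dr":[0.2,-0.097,-1.006]},{"travel":[0.52,-0.605,0.0],"dr":[0.2,-0.097,-1.006]},{"travel":[0.52,-0.605,0.0],"dr":[0.2,-0.097,-1.006]},{"travel":[0.52,-0.605,0.0],"dr":[0.2,-0.097,-1.006]}]'
python3 -c "
from h import *
go(G+.14*u,RG)"
```

```text
clock: 1.52
eef_pos: [0.3657, -0.1026, 0.345]
tool_rot: [0.8, 0.591, -0.059, -0.089]
force: [0.9, -0.4, -0.2]
finger_gap: 0.0428
finger_force: 0.0
at 1.5167 [ 0.3657 -0.1026  0.345 ] travel [0.29   0.0753 0.1196] dr [-0.0037 -0.0111  0.0023]
```

```bash
python3 -m handwheel '[{"travel":[0.04,0.01,0.01],"dr":[0,-0.01,0]},{"travel":[0.08,0.02,0.02],"dr":[0,-0.01,0]},{"travel":[0.115,0.03,0.04],"dr":[0,-0.01,0]},{"travel":[0.15,0.04,0.05],"dr":[0,-0.01,0]},{"travel":[0.19,0.05,0.06],"dr":[0,-0.01,0]},{"travel":[0.225,0.06,0.08],"dr":[0,-0.01,0]},{"travel":[0.26,0.07,0.1],"dr":[0,-0.01,0]},{"travel":[0.29,0.075,0.12],"dr":[0,-0.01,0]},{"travel":[0.29,0.075,0.12],"dr":[0,-0.01,0]},{"travel":[0.29,0.075,0.12],"dr":[0,-0.01,0]}]'
python3 - <<'E'
from h import *
import cv2
go(G,RG)
s=manip.snapshot("scene")[:,:,::-1];t=manip.snapshot("top")[:,:,::-1]
f=lambda m,x,y:cv2.resize(m[y:y+150,x:x+100],None,fx=4,fy=4,interpolation=2)
cv2.imwrite("pics/p7.png",np.hstack([f(s,240,190),f(t,220,180)]))
E
```

```text
clock: 2.35
eef_pos: [0.496, 0.1607, 0.2132]
tool_rot: [0.799, 0.592, -0.065, -0.087]
force: [-0.4, -0.2, -0.9]
finger_gap: 0.0424
finger_force: 0.0
at 2.35 [0.496  0.1607 0.2132] travel [0.0016 0.0023 0.1374] dr [-0.0078  0.0013  0.0049]
```

View pics/p7.png

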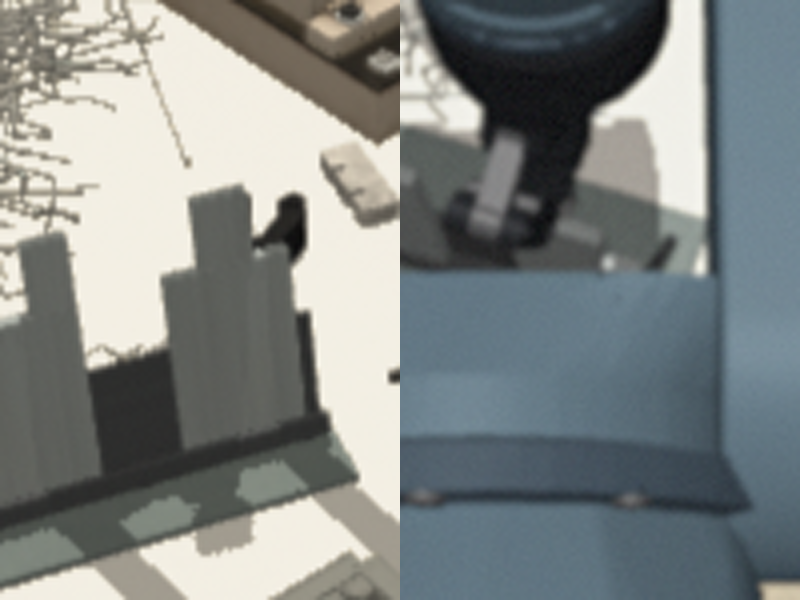

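```bash
python3 - <<'E'
from h import *
import cv2
o=manip.get_obs();r=R.from_quat(o["tool_rot"])
for n_ in P:
  K=P[n_]["mtx"];T=np.linalg.inv(P[n_]["cam_to_world"])
  for q in([0,0,0],[0,.021,0],[0,-.021,0],[0,0,-.0187]):
    w=o["eef_pos"]+r.apply(q);c=(T@np.r_[w,1])[:3]*[1,-1,-1];x=K@c;print(n_,q,x[:2]/x[2])
s=manip.snapshot("scene")[:,:,::-1]
cv2.imwrite("pics/p8.png",cv2.resize(s[80:330,200:400],None,fx=2.4,fy=2.4,interpolation=2))
E
```

```text
scene [0, 0, 0] [291.3504 198.5186]
scene [0, 0.021, 0] [287.3101 194.2702]
scene [0, -0.021, 0] [295.5295 202.913 ]
scene [0, 0, -0.0187] [290.1802 188.4405]
top [0, 0, 0] [263.12   223.2484]
top [0, 0.021, 0] [267.5512 210.994 ]
top [0, -0.021, 0] [258.6163 235.703 ]
top [0, 0, -0.0187] [262.5604 219.4382]
```

View pics/p8.png

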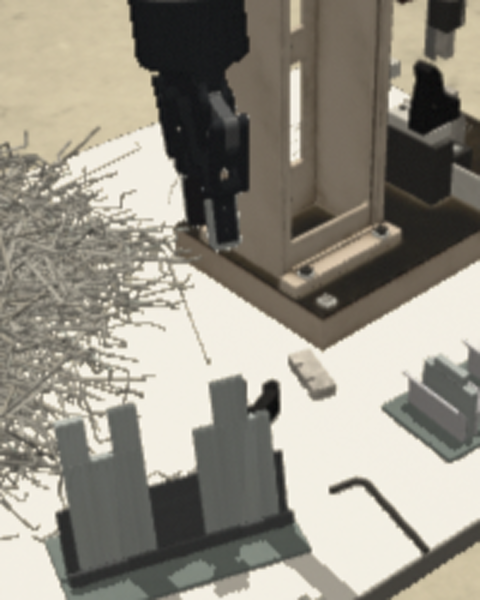

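```bash
python3 - <<'E'
from h import *
import cv2
o=manip.get_obs();print(o["clock"],o["eef_pos"],o["dq"])
s=manip.snapshot("scene")[:,:,::-1];t=manip.snapshot("top")[:,:,::-1]
def f(m,x,y):
    r=cv2.resize(m[y:y+70,x:x+50],None,fx=8,fy=8,interpolation=2)
    r=np.clip(r*1.8+15,0,255).astype(np.uint8)
    for i in range(0,50,10): cv2.putText(r,str(x+i),(i*8,10),0,.35,(0,0,255),1);cv2.line(r,(i*8,0),(i*8,5),(0,0,255))
    for i in range(0,70,10): cv2.putText(r,str(y+i),(0,i*8+4),0,.35,(0,0,255),1)
    return r
cv2.imwrite("pics/p9.png",np.hstack([f(s,265,140),f(t,230,190)]))
E
```

```text
2.5 [0.4978 0.1587 0.2163] [-0.0125 -0.0142 -0.0052  0.0004 -0.0007  0.0017]
```

View pics/p9.png

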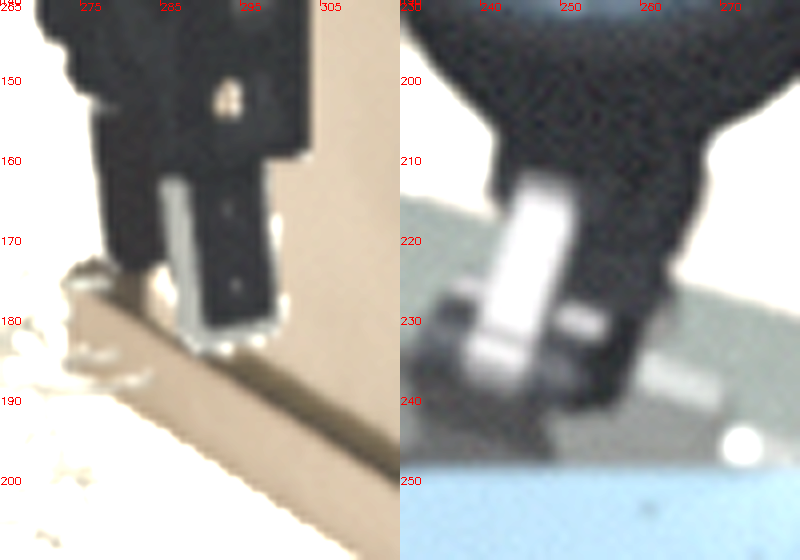

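```bash
python3 - <<'E'
from h import *
for b in((250,240),(254,240),(257,238)): print(tri((294,183),b))
o=manip.get_obs();r=R.from_quat(o["tool_rot"]);print(o["eef_pos"]+r.apply([0,-.03,-.006]),r.as_matrix())
E
```

```text
(array([0.4685, 0.1722, 0.2678]), np.float64(0.0023537442368580094))
(array([0.4701, 0.1684, 0.265 ]), np.float64(0.0064972270466717675))
(array([0.4737, 0.165 , 0.2616]), np.float64(0.007682421301774356))
[0.4713 0.1667 0.2289] [[ 0.2952  0.9344 -0.1992]
 [ 0.9554 -0.2883  0.0636]
 [ 0.002  -0.2091 -0.9779]]
```

```bash
python3 -m handwheel '[{"travel":[0.001,0.0,0.03],"dr":[0,0,0]},{"travel":[0.002,0.0,0.06],"dr":[0,0,0]},{"travel":[0.002,0.0,0.08],"dr":[0,0,0]},{"travel":[0.002,0.0,0.10],"dr":[0,0,0]},{"travel":[0.002,0.0,0.115],"dr":[0,0,0]},{"travel":[0.002,0.0,0.125],"dr":[0,0,0]},{"travel":[0.002,0.0,0.13],"dr":[0,0,0]},{"travel":[0.002,0.0,0.13],"dr":[0,0,0]},{"travel":[0.002,0.0,0.13],"dr":[0,0,0]}]'
python3 - <<'E'
from h import *
import cv2
go(G,RG)
s=manip.snapshot("scene")[:,:,::-1];t=manip.snapshot("top")[:,:,::-1]
def f(m,x,y,w,h,k):
    r=cv2.resize(m[y:y+h,x:x+w],None,fx=k,fy=k,interpolation=2)
    r=np.clip(r*1.5+15,0,255).astype(np.uint8)
    for i in range(0,w,10): cv2.putText(r,str(x+i),(i*k,10),0,.35,(0,0,255),1);cv2.line(r,(i*k,0),(i*k,5),(0,0,255))
    for i in range(0,h,10): cv2.putText(r,str(y+i),(0,i*k+4),0,.35,(0,0,255),1)
    return r
cv2.imwrite("pics/p10.png",np.hstack([f(s,245,190,80,100,6),f(t,230,190,53,100,6)]))
E
```

```text
clock: 3.35
eef_pos: [0.4728, 0.1693, 0.0895]
tool_rot: [0.8, 0.591, -0.062, -0.085]
force: [0.9, 0.0, 0.1]
finger_gap: 0.0426
finger_force: 0.0
at 3.35 [0.4728 0.1693 0.0895] travel [ 0.0001 -0.0002  0.0112] dr [-0.0019 -0.0017  0.0019]
```

View pics/p10.png

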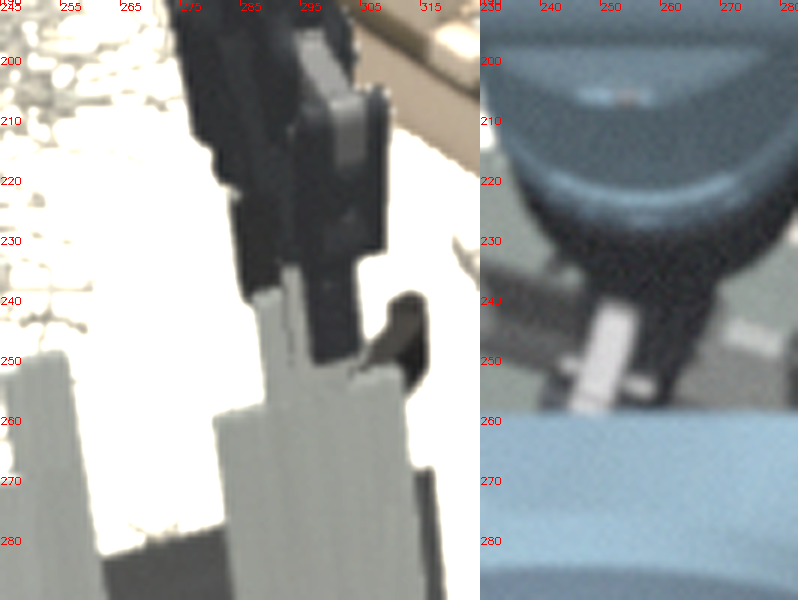

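```bash
python3 - <<'E'
from h import *
r=R.from_quat([.8,.591,-.062,-.085])
def pr(n_,w):
    K=P[n_]["mtx"];T=np.linalg.inv(P[n_]["cam_to_world"]);c=(T@np.r_[w,1])[:3]*[1,-1,-1];x=K@c;return x[:2]/x[2]
for e in ([.4728,.1693,.0895],):
  for y in(-.021,-.035):
    for d in (0,.01,.02,.03,.04): print(y,d,pr("scene",np.array(e)+r.apply([0,y,-d])))
Fm=np.array([.4793,.1674,.141])
for h in(0,.037,.064):print("plate",h,pr("scene",Fm-h*u))
E
```

```text
-0.021 0 [301.5501 268.9646]
-0.021 0.01 [301.003  264.1297]
-0.021 0.02 [300.451  259.2517]
-0.021 0.03 [299.8941 254.3302]
-0.021 0.04 [299.3322 249.3645]
-0.035 0 [304.3177 272.5435]
-0.035 0.01 [303.777  267.6716]
-0.035 0.02 [303.2314 262.7559]
-0.035 0.03 [302.6809 257.7958]
-0.035 0.04 [302.1254 252.7906]
plate 0 [295.2893 239.5133]
plate 0.037 [297.4007 257.6707]
plate 0.064 [298.8987 270.5525]
```

```bash
python3 -m handwheel '[{"travel":[0,0,0.008],"dr":[0,0,0]},{"travel":[0,0,0.014],"dr":[0,0,0]},{"travel":[0,0,0.014],"dr":[0,0,0]},{"travel":[0,0,0.014],"dr":[0,0,0]}]'
python3 -m handwheel '[{"travel":[0,0,0],"dr":[0,0,0]},{"travel":[0,0,0],"dr":[0,0,0]},{"travel":[0,0,0],"dr":[0,0,0]},{"travel":[0,0,0],"dr":[0,0,0]},{"travel":[0,0,0],"dr":[0,0,0]},{"travel":[0,0,0],"dr":[0,0,0]},{"travel":[0,0,0],"dr":[0,0,0]},{"travel":[0,0,0],"dr":[0,0,0]}]' 0
python3 -c "
from h import *
go(G,RG);np.save('before.npy',manip.snapshot('scene'));o=manip.get_obs();print(o['wrist_torque'],o['force'])"
```

```text
clock: 3.78
eef_pos: [0.4685, 0.1705, 0.0743]
tool_rot: [0.8, 0.591, -0.063, -0.086]
force: [-0.9, 0.5, 0.5]
finger_gap: 0.0427
finger_force: 0.0
clock: 4.45
eef_pos: [0.4685, 0.1708, 0.0753]
tool_rot: [0.8, 0.591, -0.063, -0.086]
force: [-3.9, 1.0, 6.0]
finger_gap: 0.0073
finger_force: 58.6
at 4.45 [0.4685 0.1708 0.0753] travel [-0.      0.0012 -0.0036] dr [-0.0047 -0.001   0.0025]
[ 0.2305  0.994  -0.0362] [-2.5315  0.5276  6.4911]
```

```bash
python3 -m handwheel '[{"travel":[0,0,-0.01],"dr":[0,0,0]},{"travel":[0,0,-0.03],"dr":[0,0,0]},{"travel":[0,0,-0.05],"dr":[0,0,0]},{"travel":[0,0,-0.075],"dr":[0,0,0]},{"travel":[0,0,-0.1],"dr":[0,0,0]},{"travel":[0,0,-0.125],"dr":[0,0,0]},{"travel":[0,0,-0.15],"dr":[0,0,0]},{"travel":[0,0,-0.15],"dr":[0,0,0]},{"travel":[0,0,-0.15],"dr":[0,0,0]},{"travel":[0,0,-0.15],"dr":[0,0,0]}]'
python3 - <<'E'
from h import *
import cv2
o=manip.get_obs();print(o["eef_pos"],o["tool_rot"],o["force"],o["wrist_torque"],o["finger_gap"],o["finger_force"])
s=manip.snapshot("scene");np.save("lift.npy",s)
b=np.load("before.npy")
d=(np.abs(s.astype(int)-b).max(2)>25)
for v in range(150,310,4): # row map cols 250..340
    print(v,''.join('#' if d[v,x] else '.' for x in range(255,335,2)), )
E
```

```text
clock: 5.33
eef_pos: [0.499, 0.1608, 0.2208]
tool_rot: [0.8, 0.591, -0.063, -0.086]
force: [-0.6, 0.2, -1.6]
finger_gap: 0.0071
finger_force: 58.6
[0.499  0.1608 0.2208] [ 0.7997  0.5909 -0.0628 -0.0859] [-0.6041  0.2454 -1.6498] [-0.0747 -0.1896 -0.028 ] 0.0071081724209114076 58.63572299480438
150 ...########################.............
154 ...###############.#..#####.............
158 ...#########...###########..............
162 .....###########.##......##.............
166 ....################..#####.............
170 .....########.#.....#######.............
174 .....##########.....########............
178 .....#######################............
182 ......######################............
186 .....#######################............
190 ......#####################.............
194 ........################.#..............
198 ..........#############.................
202 .........################...............
206 .........############..##.#.............
210 .........##.#########.#.###.............
214 ..........##############.##.............
218 ..........############....##.......
[... 295 characters left out ...]
.####....................
250 .................###....#..#............
254 .................###..#######...........
258 .............#####.##########...........
262 .............#############.###..........
266 .............##########.######..........
270 .............#############.###..........
274 .............######.##########..........
278 ...........#..################..........
282 ..............################..........
286 ...............################.........
290 ...............################.........
294 ...............###############..........
298 ...............#######..................
302 ..................................##....
306 .........................##.###.....#...
```

```bash
cat >> h.py <<'E'
SC=np.array([.4575,-.1140,.008]);sy=np.radians(-2.0)
SX=np.array([np.cos(sy),np.sin(sy),0]);SY=np.array([-np.sin(sy),np.cos(sy),0])
RS=pose(-SY,[0,0,-1])
E
python3 - <<'E'
from h import *
rg=R.from_quat([.8,.591,-.063,-.086])
f=rg.inv().apply(np.array([.4793,.1674,.1415])+.004*nn-.13*u-[.4685,.1708,.0753]);print("foot in tool",f)
f[1]=0
t=SC-RS.apply([f[0],f[1],0]);t[2]=.23
print(t,f);go(t,RS)
E
```

```text
foot in tool [-0.0001  0.0016  0.0629]
[ 0.4576 -0.114   0.23  ] [-0.0001  0.      0.0629]
at 5.3833 [0.4984 0.1609 0.2202] travel [-0.2748  0.0386 -0.0187] dr [-0.1835  0.1397  1.3023]
```

```bash
python3 -m handwheel '[{"travel":[-0.02,0,-0.005],"dr":[-0.015,0.01,0.1]},{"travel":[-0.04,0.005,-0.01],"dr":[-0.03,0.02,0.2]},{"travel":[-0.065,0.01,-0.02],"dr":[-0.045,0.035,0.32]},{"travel":[-0.09,0.015,-0.02],"dr":[-0.06,0.05,0.43]},{"travel":[-0.115,0.015,-0.02],"dr":[-0.08,0.06,0.54]},{"travel":[-0.14,0.02,-0.02],"dr":[-0.09,0.07,0.65]},{"travel":[-0.165,0.02,-0.02],"dr":[-0.11,0.08,0.77]},{"travel":[-0.19,0.025,-0.02],"dr":[-0.125,0.095,0.88]},{"travel":[-0.21,0.03,-0.02],"dr":[-0.14,0.105,1.0]},{"travel":[-0.235,0.035,-0.02],"dr":[-0.155,0.12,1.11]},{"travel":[-0.255,0.035,-0.02],"dr":[-0.17,0.13,1.22]},{"travel":[-0.275,0.039,-0.019],"dr":[-0.183,0.14,1.302]}]'
python3 -m handwheel '[{"travel":[0,0,0],"dr":[0,0,0]},{"travel":[0,0,0],"dr":[0,0,0]},{"travel":[0,0,0],"dr":[0,0,0]},{"travel":[0,0,0],"dr":[0,0,0]}]'
python3 - <<'E'
from h import *
import cv2
go([.4576,-.114,.23],RS);o=manip.get_obs();print(o["force"],o["wrist_torque"])
for n_ in P:
    m=manip.snapshot(n_);cv2.imwrite(f"pics/z_{n_}.png",m[:,:,::-1])
def pr(n_,w):
    K=P[n_]["mtx"];T=np.linalg.inv(P[n_]["cam_to_world"]);c=(T@np.r_[w,1])[:3]*[1,-1,-1];x=K@c;return (x[:2]/x[2]).round(1)
e=o["eef_pos"];r=R.from_quat(o["tool_rot"])
for k,q in {"footL":[.03,0,.063],"footR":[-.03,0,.063],"shL":[.03,0,-.03],"shR":[-.03,0,-.03],"tab":[0,0,-.067]}.items():
    print(k,[pr(n_,e+r.apply(q)) for n_ in P])
s=cv2.cvtColor(cv2.imread("pics/z_scene.png"),7)
for v in range(120,250,4): print(v,' '.join('%3d'%s[v,x] for x in range(350,440,3)))
E
```

```text
clock: 6.38
eef_pos: [0.4573, -0.1147, 0.2299]
tool_rot: [1.0, -0.02, -0.0, -0.001]
force: [1.2, 0.5, -0.9]
finger_gap: 0.0072
finger_force: 58.7
clock: 6.72
eef_pos: [0.4587, -0.1133, 0.2309]
tool_rot: [1.0, -0.016, 0.0, -0.001]
force: [-0.0, -0.4, -1.0]
finger_gap: 0.0071
finger_force: 58.7
at 6.7167 [ 0.4587 -0.1133  0.2309] travel [-0.0011  0.0007  0.0009] dr [-0.0019 -0.0009  0.0021]
[-0.0032 -0.3611 -1.0213] [ 0.0511 -0.0142 -0.0235]
footL [array([404.7, 168.9]), array([433.5, 233.1])]
footR [array([426.5, 182.3]), array([432.6, 269.8])]
shL [array([409.1, 126.9]), array([449.2, 227.5])]
shR [array([432.2, 139.7]), array([448.4, 269.2])]
tab [array([422.6, 115.1]), array([456.3, 246.8])]
120 102  95  62  87 229 234 231 125  15  13  15  14  26  63 185 186 185 183 187 187 189  70  24  25  57  57  51  41  41  40
124 102  97  67  91 227 207 102  54  16  16  22  14  14  16 184 194 192 187 186 185 185  22  25  30  58  55  43  40  41  39
128 102  99  70  90 111 154 202  25  17  16  14  16  16  18  74  92 186 189 193  92  98  35  24  39  58  46  41  41  41  41
132 103  98  72  94  62 1
[... 2994 characters left out ...]
 205 186 217 236 236 128 103 115  64  56  44  42  41  40  40  40  40  41  41  40
232 235 235 236 236 236 236 236 236 235 104 107  92 137 184 136 102 100 101  57  58  53  40  40  40  40  40  41  41  40  40
236 236 236 236 235 236 235 201 225 233  90  89  88  93  91 111  88  96  98  57  57  40  40  40  40  40  40  40  41  40  40
240 235 235 236 236 236 236 236 105 150 110  89  91  90  88  92 113  86  74  58  59  55  41  41  41  41  41  39  41  41  40
244 236 236 236 236 236 229 142 101 101 103 126  92  90  91  90  96  97  71  57  58  57  43  40  40  40  41  41  41  40  42
248 236 236 236 199 128 125  95  85 101 101 102 100 123  89  91  92 101  60  57  59  58  56  40  40  41  41  40  39  40  43
```

```bash
python3 -m handwheel '[{"travel":[0,0,0.02],"dr":[0,0,0]},{"travel":[0,0,0.045],"dr":[0,0,0]},{"travel":[0,0,0.07],"dr":[0,0,0]},{"travel":[0,0,0.09],"dr":[0,0,0]},{"travel":[0,0,0.105],"dr":[0,0,0]},{"travel":[0,0,0.112],"dr":[0,0,0]},{"travel":[0,0,0.112],"dr":[0,0,0]},{"travel":[0,0,0.112],"dr":[0,0,0]},{"travel":[0,0,0.112],"dr":[0,0,0]}]'
python3 - <<'E'
from h import *
import cv2
go([.4576,-.114,.071],RS);o=manip.get_obs();print(o["force"],o["wrist_torque"])
for n_ in P:
    m=manip.snapshot(n_);cv2.imwrite(f"pics/y_{n_}.png",m[:,:,::-1])
def pr(n_,w):
    K=P[n_]["mtx"];T=np.linalg.inv(P[n_]["cam_to_world"]);c=(T@np.r_[w,1])[:3]*[1,-1,-1];x=K@c;return (x[:2]/x[2]).round(1)
e=o["eef_pos"];r=R.from_quat(o["tool_rot"])
for k,q in {"footL":[.03,-.004,.063],"footR":[-.03,-.004,.063],"shL":[.03,-.004,-.03],"shR":[-.03,-.004,-.03],"tab":[0,0,-.067]}.items():
    print(k,[pr(n_,e+r.apply(q)) for n_ in P])
t=cv2.cvtColor(cv2.imread("pics/y_top.png"),6)
for v in range(230,282,3): print(v,' '.join('%3d'%t[v,x] for x in range(395,460,2)))
s=cv2.cvtColor(cv2.imread("pics/y_scene.png"),6)
for v in range(165,256,3): print(v,' '.join('%3d'%s[v,x] for x in range(380,440,2)))
E
```

```text
clock: 7.57
eef_pos: [0.46, -0.1145, 0.1207]
tool_rot: [1.0, -0.017, 0.002, 0.0]
force: [-0.4, -0.5, -1.0]
finger_gap: 0.0073
finger_force: 58.8
at 7.5667 [ 0.46   -0.1145  0.1207] travel [-0.0026 -0.0004  0.0497] dr [ 0.     -0.0039  0.0007]
[-0.4317 -0.4608 -0.9885] [-0.0556  0.0114  0.0205]
footL [array([398.8, 213.6]), array([417.7, 237.4])]
footR [array([419.1, 227.7]), array([416.8, 269.6])]
shL [array([402.6, 176.4]), array([429.4, 233.2])]
shR [array([424.1, 190. ]), array([428.4, 269.2])]
tab [array([416.5, 166.4]), array([436.8, 250.2])]
230 241 241 240 239 240 240 240 239 239 240 239 240 240 239 239 240 240 240 242 181  61  35  33  38  45  57  68  77  60  51  49  52  70
233 161 160 171 181 199 199 198 198 202 201 211 210 220 223 222 227 195 159 133  49  40  31  37  50  58  61  57  52  49  51  52  59  98
236  99 105 137 147 147 147 137 132 149 149 149 148 117  94  78  75  71  65  33  29  48  49  51  57  60  55  52  51  48  49  50  84 113
239 146 147 144 147 136  78  35  34  54  58  78  89  62  60  54  38  37  25  27  46  49  51  51  57  55  50  50  50  53  50  65 106 117
24
[... 5045 characters left out ...]
  65  55  55  55  55  40  38  38  38  38  37  39  40  38  38  38  43  36  54  55
243 115  90  91  91  92  91  91  96 111 109  69  54  54  56  55  53  39  38  39  38  39  39  37  38  38  40  39  46  55  54
246 101 114 118  90  92  91  92  92  92  92  63  55  55  54  55  55  52  40  39  37  39  39  39  39  38  38  40  52  55  55
249 102 103 102 116 118  91  91  93  93  95  59  55  58  61  64  56  54  47  39  39  39  38  38  38  37  40  38  53  55  55
252 101 102 102 102 102 110  96  91  89  95  57  56  57  58  58  66  62  54  45  39  39  38  40  38  39  41  34  55  56  54
255  86 101 102 102 103 103 104  96  89  87  56  48  43  45  54  58  66  68  54  40  38  39  39  39  38  42  35  56  56  56
```

```bash
python3 -m handwheel '[{"travel":[-0.002,0,0.006],"dr":[0,0,0]},{"travel":[-0.002,0,0.012],"dr":[0,0,0]},{"travel":[-0.002,0,0.018],"dr":[0,0,0]},{"travel":[-0.002,0,0.024],"dr":[0,0,0]},{"travel":[-0.002,0,0.03],"dr":[0,0,0]},{"travel":[-0.002,0,0.03],"dr":[0,0,0]},{"travel":[-0.002,0,0.03],"dr":[0,0,0]}]'
```

```text
clock: 8.25
eef_pos: [0.4567, -0.1139, 0.0888]
tool_rot: [1.0, -0.017, 0.0, -0.001]
force: [0.5, 0.9, -1.6]
finger_gap: 0.0073
finger_force: 58.8
```

```bash
python3 -m handwheel '[{"travel":[0,0,0.004],"dr":[0,0,0]},{"travel":[0,0,0.008],"dr":[0,0,0]},{"travel":[0,0,0.011],"dr":[0,0,0]},{"travel":[0,0,0.014],"dr":[0,0,0]},{"travel":[0,0,0.014],"dr":[0,0,0]}]'
```

```text
clock: 8.67
eef_pos: [0.4567, -0.1138, 0.0747]
tool_rot: [1.0, -0.017, 0.0, -0.001]
force: [-0.5, 0.7, -1.2]
finger_gap: 0.007
finger_force: 58.8
```

Foot about 12 mm above the table, inside the slot without side force; ease down to contact.

```bash
python3 -m handwheel '[{"travel":[0,0,0.001],"dr":[0,0,0]},{"travel":[0,0,0.002],"dr":[0,0,0]},{"travel":[0,0,0.003],"dr":[0,0,0]},{"travel":[0,0,0.003],"dr":[0,0,0]}]'; python3 -m handwheel '[{"travel":[0,0,0.001],"dr":[0,0,0]},{"travel":[0,0,0.002],"dr":[0,0,0]},{"travel":[0,0,0.002],"dr":[0,0,0]}]'
```

```text
clock: 9.0
eef_pos: [0.4571, -0.114, 0.0723]
tool_rot: [1.0, -0.017, 0.001, -0.0]
force: [-0.8, 0.5, -1.2]
finger_gap: 0.0072
finger_force: 58.8
clock: 9.25
eef_pos: [0.457, -0.114, 0.0703]
tool_rot: [1.0, -0.017, 0.001, -0.0]
force: [-0.0, 0.4, -1.7]
finger_gap: 0.0072
finger_force: 58.8
```

```bash
python3 -m handwheel '[{"travel":[0,0,0.001],"dr":[0,0,0]},{"travel":[0,0,0.002],"dr":[0,0,0]},{"travel":[0,0,0.002],"dr":[0,0,0]}]'
```

```text
clock: 9.5
eef_pos: [0.4575, -0.1142, 0.0688]
tool_rot: [1.0, -0.017, 0.001, -0.0]
force: [-0.6, 0.1, 1.5]
finger_gap: 0.007
finger_force: 59.2
```

```bash
python3 -m handwheel '[{"travel":[0,0,0.0015],"dr":[0,0,0]},{"travel":[0,0,0.0015],"dr":[0,0,0]},{"travel":[0,0,0.0015],"dr":[0,0,0]}]'
```

```text
clock: 9.75
eef_pos: [0.4578, -0.1144, 0.0687]
tool_rot: [1.0, -0.017, 0.001, -0.0]
force: [-5.1, 2.0, 15.5]
finger_gap: 0.0069
finger_force: 61.4
```

Firm floor contact (17 N, z stopped). Release and back straight up.

```bash
python3 -m handwheel '[{"travel":[0,0,-0.001],"dr":[0,0,0]},{"travel":[0,0,-0.001],"dr":[0,0,0]},{"travel":[0,0,-0.001],"dr":[0,0,0]},{"travel":[0,0,-0.001],"dr":[0,0,0]},{"travel":[0,0,-0.001],"dr":[0,0,0]},{"travel":[0,0,-0.001],"dr":[0,0,0]}]' 0.35
python3 -m handwheel '[{"travel":[0,0,-0.01],"dr":[0,0,0]},{"travel":[0,0,-0.03],"dr":[0,0,0]},{"travel":[0,0,-0.06],"dr":[0,0,0]},{"travel":[0,0,-0.09],"dr":[0,0,0]},{"travel":[0,0,-0.12],"dr":[0,0,0]},{"travel":[0,0,-0.15],"dr":[0,0,0]},{"travel":[0,0,-0.18],"dr":[0,0,0]},{"travel":[0,0,-0.2],"dr":[0,0,0]},{"travel":[0,0,-0.2],"dr":[0,0,0]},{"travel":[0,0,-0.2],"dr":[0,0,0]}]'
python3 - <<'E'
from h import *
import cv2
o=manip.get_obs();print(o["force"])
for n_ in P:
    m=manip.snapshot(n_);cv2.imwrite(f"pics/x_{n_}.png",m[:,:,::-1])
def pr(n_,w):
    K=P[n_]["mtx"];T=np.linalg.inv(P[n_]["cam_to_world"]);c=(T@np.r_[w,1])[:3]*[1,-1,-1];x=K@c;return (x[:2]/x[2]).round(1)
for k,q in {"shL":[.03,.004,.093],"shR":[-.03,.004,.093],"tabL":[.013,.004,.13],"tabR":[-.013,.004,.13],"sideL@60":[.03,.004,.06]}.items():
    print(k,[pr(n_,SC+SX*q[0]+SY*q[1]+[0,0,q[2]]) for n_ in P])
t=cv2.cvtColor(cv2.imread("pics/x_top.png"),6)
for v in range(230,282,3): print(v,' '.join('%3d'%t[v,x] for x in range(405,455,2)))
s=cv2.cvtColor(cv2.imread("pics/x_scene.png"),6)
for v in range(178,256,3): print(v,' '.join('%3d'%s[v,x] for x in range(380,432,2)))
z=cv2.imread("pics/scene0.png").astype(int);d=np.abs(z-cv2.imread("pics/x_scene.png")).max(2)
print("fork diff",(d[235:330,218:264]>30).sum())
E
```

```text
clock: 10.25
eef_pos: [0.457, -0.114, 0.0677]
tool_rot: [1.0, -0.017, 0.001, -0.001]
force: [-0.1, 1.2, -0.1]
finger_gap: 0.0299
finger_force: 0.0
clock: 11.08
eef_pos: [0.4574, -0.1146, 0.2698]
tool_rot: [1.0, -0.017, 0.003, 0.0]
force: [1.3, 0.3, -0.1]
finger_gap: 0.0298
finger_force: 0.0
[ 1.2927  0.2525 -0.0931]
shL [array([401.2, 197.4]), array([422.6, 237. ])]
shR [array([422.2, 211.3]), array([421.7, 270.9])]
tabL [array([408.7, 186.1]), array([427.1, 245.3])]
tabR [array([417.9, 192. ]), array([426.7, 260.6])]
sideL@60 [array([399.9, 210.4]), array([418.6, 238.4])]
230 240 240 239 239 239 239 240 239 239 240 237 186 131 100 136 188 231 236 236 241 239 239 240 241 234
233 197 197 199 202 201 209 210 220 223 222 188  55  23  36  27  25  44  73 139 237 238 241 234 147  67
236 147 143 152 151 148 147 148 144 126 149 153  51  49  60  49  46  46  67  59 126 137  87  64  31  32
239 140 140 192 169 150  92  86  78  74 167 177  64  61  83  75  70  70  70  65  68  67  65  70  68  59
242  86 100 185 165 113  77  74  73  76 173 177  66  64  82  74  73  68  69  68  68  70  68  68  71  59

[... 3471 characters left out ...]
  38  38  38  39  38  37  37  38  38  38
238  90  90  90  90  93  91  92  91  86  83  92  70  55  54  56  49  37  39  37  37  38  37  38  38  39  37
241  90  89  91  91  90  91  94 110 112 117  83  57  55  54  55  55  41  38  39  37  38  38  39  38  39  38
244 162 131  91  90  92  92  91  92 104  97 121  57  55  55  55  54  54  39  38  38  38  39  39  39  38  37
247 103 109 160 106  90  90  92  93  92  99 105  54  55  55  55  55  55  45  38  38  39  38  38  39  38  39
250 101 103 103 103 128 104  90  91  93 103  71  64  63  61  64  65  56  55  40  38  39  37  38  39  39  37
253 101 102 102 102 103 102 101  93  89  96  61  58  53  54  57  62  68  56  51  38  39  39  39  39  38  38
fork diff 0
```

```bash
python3 -c "
from cell import manip
print(manip.job_done())"
```

```text
the job is handed in; nothing more can be done
None
```

The tabbed template is released in the free middle slot, upright with its tab up and fully down. In the last pictures its shoulder and tab corners were within about 1 px of the predicted home position, and the forked template showed no change. I handed the job in at about 11 s with the gripper clear; no verdict came back.

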